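# Move the heat to the waiting plate

### The arm

A 6-joint arm with a two-finger parallel gripper is mounted at the origin on the work surface. World frame = base frame: x ahead of the robot, y to its left, z up, the work surface at z = 0. Lengths are in m, angles in rad, forces in N, time in s.
With the tool pointing down it reaches from about 0.375 to 0.9 m from the base axis. Payload 3.1 kg.
Tool frame: the origin (TCP) lies at the very end of the fingers, on their centre line; the grasp point (between the pads) lies 19 mm behind it (manip.grasp_offset is the distance from the TCP to the grasp point, in m); y points along the fingers, z is the direction in which the jaws open and shut, and the axes are right-handed (so a half turn about y gives the same grasp; the last joint's range is limited). The gripper opens to 85 mm and grips with 20 to 120 N. Pads are 22 mm wide; open, the fingers measure 114 mm over their backs; the gripper's body (76 mm by 85 mm) begins 54 mm behind the grasp point. The pads swing forward as they close: fully open they stand 13 mm farther back than shut.
Start: joints at [1.113, 0.527, 1.433, -0, 1.181, -0.178], TCP at [0.172, 0.601, 0.231] pointing down, gripper open.
Joint ranges: [-3.08, 3.08], [-0.75, 2.2], [0.22, 2.44], [-1.43, 4.57], [0, 2.65], [-2.85, 2.85]. Speed limits (rad/s): [2.79, 2.79, 3.14, 3.14, 3.14, 3.14].

### API

Orientations are given as a unit quaternion [x, y, z, w].
In Python, from station import manip gives the robot as it stands.
- The arm moves only by the tool apply_moves, never from a script. Its argument "motion" is a list of rows, each a list of 5 numbers: the finger opening in mm, from 0 to 85.4, then the shift along the tool's x, y, z in units of 30 mm (1.0 is 30 mm), then the turn about the tool's y in units of 10 degrees (1.0 is 10 degrees). In form: [[fingers, x, y, z, twist], ...]. A call has 1 to 12 rows; each row is the pose to reach, as a shift and turn from the pose commanded when the call began, along the tool's axes at that moment; what a row does not reach only later rows make up. A row lasts 1/8 s, in which the tool goes at most 62.5 mm and 10.7 degrees, less where a joint would pass 70% of its speed; a pose out of reach is approached as far as the arm can. A call with a gripper value outside its range is refused whole. The fingers move at their own pace and stop on an object; "squeeze" is the grip in N (left out, the last holds). Time passes only in rows, so rows that repeat a pose let the fingers close. It gives the time, the measured TCP pose, the force and the opening at its end, in the units of the state.
- manip.sense(): the state, without advancing time (a new reading comes with each control period).
- manip.snapshot(name): name is "scene" or "side" or "wrist"; returns the picture (384x512x3 uint8, red, green, blue); there is no depth.
- manip.get_calibration(name): a dict with "intrinsics" (3x3 intrinsics, pixels), "dist_coeffs" ([k1, k2, p1, p2, k3] as OpenCV has them; the pictures are not rectified), "extrinsics" (4x4, takes a point from camera to world coordinates). Camera axes: x right, y up, looking along -z (the intrinsics and any distortion apply to the point x, -y, -z); pixel columns grow to the right and rows downward; lengths in m; the calibration is good to about 2 mm. A picture is of the moment at which its call begins: read the wrist's pose just before it. get_calibration takes no time and is no camera call; for the wrist camera it gives the pose at the moment of the call.
- manip.sign_off(): hands the job in, once; it reports no verdict.
The state is a dict: "t": time; "q": joint angles; "qd": joint speeds; "tau": joint torques, N m; "tcp_pos": TCP position; "tool_rot": TCP orientation; "force": force on the tool from outside, world axes, zero at the start; "ft_torque": the same for the moment, N m; "finger_gap": opening from 0.0 (shut) to 1.0 (fully open).
Only numpy, scipy, OpenCV 4.12 (cv2) and the standard library are available. Lean on these libraries where they do the work, as an engineer would, in place of code of your own. Each camera call takes 0.05 s, during which the arm holds its last target.

### The job

A plate of pie is waiting on the pass under a heat lamp that is switched off, while the other heat lamp has been left on over an empty deck. Flip the toggle switches on the two lamp bases so that the lamp over the pie is on and the one over the empty deck is off. Keep clear of the hot shades, and leave the plate and everything else on the pass where it stands.

Things in the scene. Friction and masses are not known exactly. Their poses are not given: they have to be found in the camera images.
- lamp_a: heat-lamp station A (empty deck, switched on at the start), fixed. Origin: centre of its underside, x from its front (robot side) to its rear, y to the left, z up. Deck 340 (x) by 260 (y), its top 45 mm above the counter; toggle switch near the front edge at x -145, y 0 mm. Post 25 mm thick at x +150, y 0 carries a dome shade. Its rim is right above the switch: lean the tool, top back towards the robot
- lamp_b: heat-lamp station B (the plate of pie stands on it, switched off at the start), fixed. Origin: centre of its underside, x from its front (robot side) to its rear, y to the left, z up. Deck 340 (x) by 260 (y), its top 45 mm above the counter; toggle switch near the front edge at x -145, y 0 mm. Post 25 mm thick at x +150, y 0 carries a dome shade. Its rim is right above the switch: lean the tool, top back towards the robot
- pivot_a (a point): pivot of the toggle bat of station A, on the deck, 47 mm above the counter; axes as the station's; the bat turns about the x axis, so it swings left and right
- pivot_b (a point): the same point of station B
- switch_a (a joint): toggle of station A, rad: 0 upright (unstable), +0.33 leaning right (to the station's -y, green dot) = ON, -0.33 leaning left (to +y, white dot) = OFF, as seen from the robot. Black booted bat 10 mm thick, tip 31.5 mm from the pivot. An over-centre spring (5 N at 25 mm from the pivot) holds it at either stop and snaps it over when pushed past upright
- switch_b (a joint): toggle of station B, rad: 0 upright (unstable), +0.33 leaning right (to the station's -y, green dot) = ON, -0.33 leaning left (to +y, white dot) = OFF, as seen from the robot. Black booted bat 10 mm thick, tip 31.5 mm from the pivot. An over-centre spring (5 N at 25 mm from the pivot) holds it at either stop and snaps it over when pushed past upright
- bat_a (a point): tip of the toggle bat of station A, 31.5 mm from its pivot
- bat_b (a point): tip of the toggle bat of station B
- shade_a: hot copper dome shade of station A, 210 mm across its rim, 140 mm tall. Origin: centre of the rim plane, 360 mm above the counter, at x -35, y 0 mm of the station, so its front rim (x -140) is right over the switch. An arm above it, at 553 mm, runs back to the post
- shade_b: hot copper dome shade of station B, 210 mm across its rim, 140 mm tall. Origin: centre of the rim plane, 360 mm above the counter, at x -35, y 0 mm of the station, so its front rim (x -140) is right over the switch. An arm above it, at 553 mm, runs back to the post
- pie_plate: blue plate, 210 mm across and 18 mm high, with a small golden pie (94 mm across, top 55 mm above the plate's underside), loose on the deck of station B, behind its switch. Origin: centre of its underside
- pepper_mill: dark wooden pepper mill, 46 mm across, 162 mm tall, standing between the stations. Origin: centre of its underside
- oil_bottle: amber oil bottle, 60 mm across, 230 mm tall. Origin: centre of its underside
- vinegar_bottle: green bottle, red cap, 56 mm across, 200 mm tall. Origin: centre of its underside
- salt_pot: small blue pot of salt, 72 mm across, 36 mm tall, on the counter in front of the stations. Origin: centre of its underside
- spoon: steel spoon, 210 mm long, lying on the counter in front of the stations, handle to its -x. Origin: under its middle
- sauce_bottle: red squeeze bottle, 54 mm across, 173 mm tall. Origin: centre of its underside
- ramekin: white ramekin, 80 mm across, 42 mm tall. Origin: centre of its underside

How it is judged:
By the outcome, as a careful person would: the job done as asked, in the order asked, and still so for the second after the job is handed in, with the robot touching nothing.
It also fails if it takes over 58 s, if anything falls off the work surface, if the arm or the gripper's body presses on something with over 40 N, if the wrist force passes 120 N, or if a joint passes its speed limit or range.

## Working session

There is one attempt and no reset: what is moved stays moved. The work goes in short steps, Python scripts to look and compute and a tool call to move; the robot and the scene stay as the last step left them, time stands still between calls to the robot, and variables do not carry over. Pictures are saved under pics/ and viewed, and the job is handed in when it is done.

Besides the shell and the picture viewer there is one more tool, called in YAML: its name, and indented under it one key for each argument. apply_moves: Moves the arm, as the interface text tells. Its arguments: {"type":"object","properties":{"motion":{"type":"array"},"squeeze":{"type":"number"}},"required":["motion"]}

```bash
ls; mkdir -p pics
python3 - <<'E'
from station import manip
import cv2, numpy as np
np.set_printoptions(precision=4,suppress=True)
print(manip.sense())
for n in ["scene","side","wrist"]:
    c=manip.get_calibration(n)
    im=manip.snapshot(n); cv2.imwrite(f"pics/{n}0.png",im[:,:,::-1])
    print(n,c)
E
```

```text
pics
{'t': 0.0, 'q': array([ 1.1135,  0.5284,  1.4339, -0.    ,  1.1814, -0.1785]), 'qd': array([ 0.0013, -0.0002, -0.0006,  0.0006,  0.0023,  0.0004]), 'tau': array([  0.0009, -44.2341, -17.8028,  -0.0002,   0.0081,   0.    ]), 'tcp_pos': array([0.1716, 0.6002, 0.2303]), 'tool_rot': array([ 0.701 , -0.0985,  0.098 , -0.6995]), 'force': array([-0.1522,  0.2865, -1.0562]), 'ft_torque': array([0.0161, 0.0115, 0.0127]), 'finger_gap': 0.9993127140143819}
scene {'intrinsics': array([[488.1872,   0.    , 247.0332],
       [  0.    , 488.1872, 193.809 ],
       [  0.    ,   0.    ,   1.    ]]), 'dist_coeffs': array([0.0261, 0.    , 0.    , 0.    , 0.    ]), 'extrinsics': array([[ 0.444 , -0.5264,  0.7251,  1.6015],
       [ 0.896 ,  0.2588, -0.3608, -0.5365],
       [ 0.0023,  0.8099,  0.5866,  1.1069],
       [ 0.    ,  0.    ,  0.    ,  1.    ]])}
side {'intrinsics': array([[386.5434,   0.    , 257.9273],
       [  0.    , 386.5434, 188.9522],
       [  0.    ,   0.    ,   1.    ]]), 'dist_coeffs': array([-0.0746,  0.    ,  0.    ,  0.    ,  0.    ]), 'extrinsics': array([[ 0.922 ,  0.2398, -0.304 ,  0.132 ],
       [-0.3872,  0.5717, -0.7233, -0.947 ],
       [ 0.0003,  0.7846,  0.62  ,  1.0303],
       [ 0.    ,  0.    ,  0.    ,  1.    ]])}
wrist {'intrinsics': array([[310.096 ,   0.    , 260.0284],
       [  0.    , 310.096 , 192.0475],
       [  0.    ,   0.    ,   1.    ]]), 'dist_coeffs': array([0.0204, 0.    , 0.    , 0.    , 0.    ]), 'extrinsics': array([[ 0.2758, -0.9212, -0.2746,  0.1023],
       [ 0.9612,  0.2637,  0.0807,  0.6216],
       [-0.0019, -0.2862,  0.9582,  0.372 ],
       [ 0.    ,  0.    ,  0.    ,  1.    ]])}
```

View pics/scene0.png

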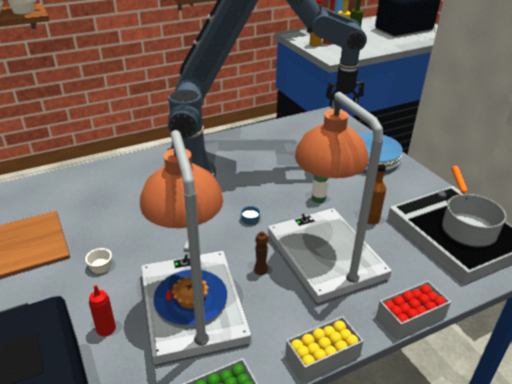

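View pics/side0.png

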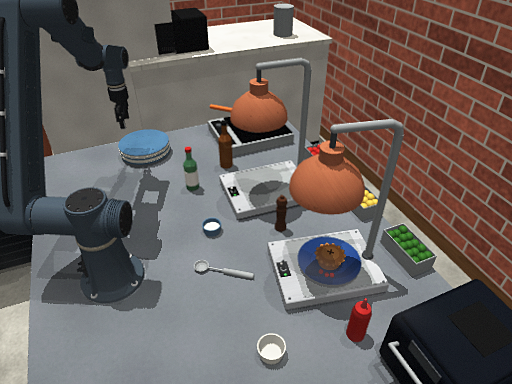

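View pics/wrist0.png

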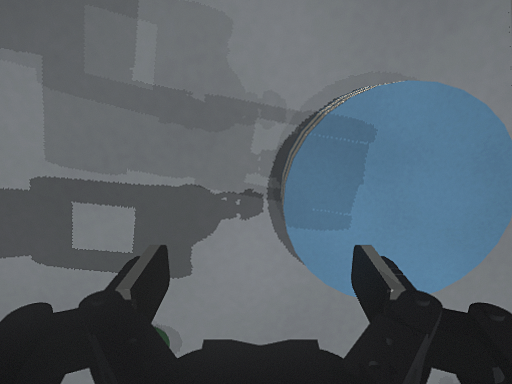

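```bash
cat > h.py <<'E'
import numpy as np, cv2, json
from scipy.spatial.transform import Rotation as R
np.set_printoptions(precision=4,suppress=True)
def ray(cal,px):
    u=cv2.undistortPoints(np.array([[px]],float),cal["intrinsics"],cal["dist_coeffs"])[0,0]
    E=cal["extrinsics"]; d=E[:3,:3]@np.array([u[0],-u[1],-1.]); return E[:3,3],d/np.linalg.norm(d)
def onz(cal,px,z):
    o,d=ray(cal,px); return o+d*(z-o[2])/d[2]
def proj(cal,P):
    E=cal["extrinsics"]; p=(np.atleast_2d(P)-E[:3,3])@E[:3,:3]; p=p*[1,-1,-1]
    return cv2.projectPoints(p,np.zeros(3),np.zeros(3),cal["intrinsics"],cal["dist_coeffs"])[0][:,0]
E
python3 - <<'E'
from h import *
from station import manip
print(R.from_quat(manip.sense()["tool_rot"]).as_matrix())
im=cv2.imread("pics/side0.png")
def crop(im,x,y,w,h,s,n): cv2.imwrite(n,cv2.resize(im[y:y+h,x:x+w],None,fx=s,fy=s,interpolation=cv2.INTER_CUBIC))
crop(im,210,150,190,160,4,"pics/s_decks.png")
crop(im,60,10,100,130,4,"pics/s_arm.png")
im=cv2.imread("pics/scene0.png")
crop(im,130,200,270,170,2.9,"pics/c_decks.png")
crop(im,290,0,100,130,4,"pics/c_arm.png")
E
```

```text
[[ 0.9614 -0.0007  0.2752]
 [-0.2752 -0.0015  0.9614]
 [-0.0003 -1.     -0.0016]]
```

View pics/s_decks.png

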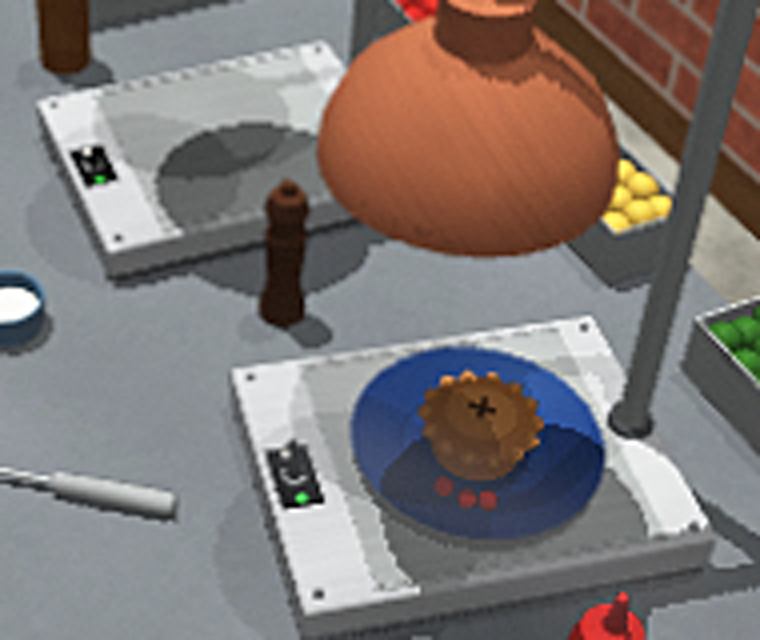

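View pics/s_arm.png

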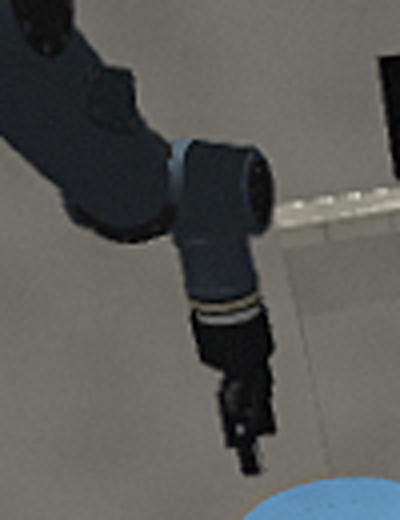

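View pics/c_decks.png

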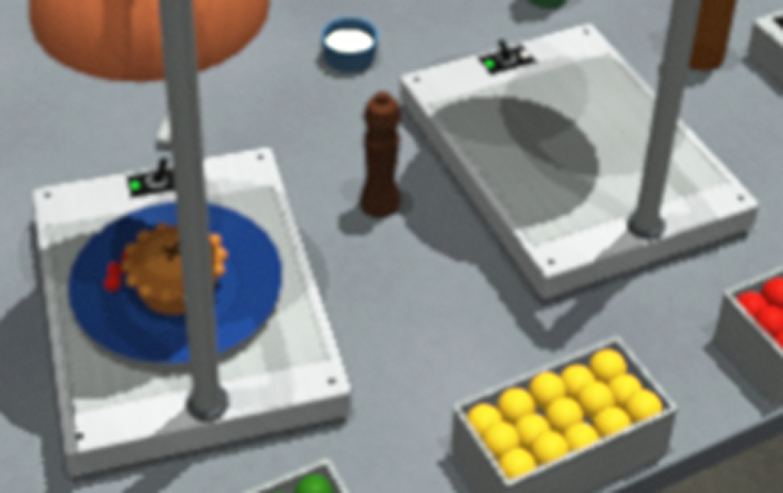

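View pics/c_arm.png

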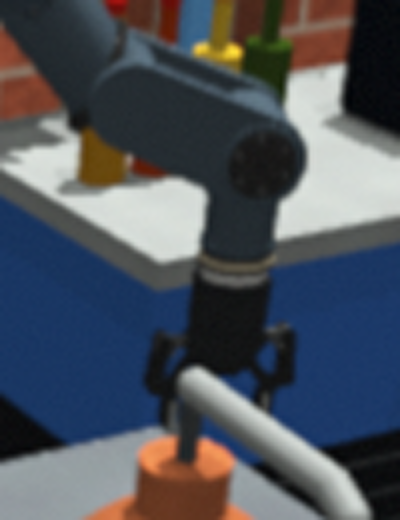

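Run:
```python
from h import *
from station import manip
from scipy.optimize import least_squares
S=manip.get_calibration("side");C=manip.get_calibration("scene")
s=lambda x,y:(x/4+210-.4,y/4+150-.4); c=lambda x,y:(x/2.9+130-.4,y/2.9+200-.4)
K=dict(fl=(-.17,.13),fr=(-.17,-.13),rl=(.17,.13),rr=(.17,-.13))
obs={'A':[(S,'fl',s(38,103)),(S,'fr',s(108,250)),(S,'rl',s(332,40)),(C,'fr',c(401,76)),(C,'fl',c(592,26)),(C,'rl',c(757,204)),(C,'rr',c(548,277))],
'B':[(S,'fl',s(232,371)),(S,'fr',s(300,613)),(S,'rl',s(592,318)),(S,'rr',s(714,530)),(C,'fr',c(34,190)),(C,'fl',c(272,150)),(C,'rl',c(350,387)),(C,'rr',c(70,458))]}
out={}
for k,o in obs.items():
    for cal,n,p in o: print(k,n,'S' if cal is S else 'C',onz(cal,p,.045))
    def P(v,q,z): ca,sa=np.cos(v[2]),np.sin(v[2]); return np.array([v[0]+ca*q[0]-sa*q[1],v[1]+sa*q[0]+ca*q[1],z])
    f=lambda v:np.concatenate([onz(cal,p,.045)[:2]-P(v,K[n],.045)[:2] for cal,n,p in o])
    r=least_squares(f,[.6,.2 if k=='A' else -.2,0]); v=r.x
    print(k,v,np.degrees(v[2]),"res",np.sqrt(np.mean(r.fun**2)))
    piv=P(v,(-.145,0),.047); print("pivot",piv,"r",np.hypot(*piv[:2]),"az",np.degrees(np.arctan2(piv[1],piv[0])))
    for a in (.33,-.33):
        T=P(v,(-.145,-.0315*np.sin(a)),.047+.0315*np.cos(a)); print("tip",a,T,"side",(proj(S,T)[0]-[210,150])*4,"scene",(proj(C,T)[0]-[130,200])*2.9)
    out[k]=list(v)
json.dump(out,open("st.json","w"))
# pivots in images
for n,p,z in [("mill base",s(283,318),0),("salt",s(5,340),0)]: print(n,onz(S,p,z))
print("mill C",onz(C,c(380,210),0.0),"mill top",onz(C,c(381,97),.162))
```

```text
A fl S [0.4976 0.3543 0.045 ]
A fr S [0.4847 0.1024 0.045 ]
A rl S [0.8443 0.3402 0.045 ]
A fr C [0.4864 0.0979 0.045 ]
A fl C [0.5053 0.3538 0.045 ]
A rl C [0.8363 0.3337 0.045 ]
A rr C [0.8255 0.0807 0.045 ]
A [ 0.6632  0.2176 -0.0573] -3.2818683789610525 res 0.003116106552267998
pivot [0.5184 0.2259 0.047 ] r 0.5655288034686421 az 23.548237739786764
tip 0.33 [0.5178 0.2158 0.0768] side [ 97.0774 146.6543] scene [501.8073  40.946 ]
tip -0.33 [0.519  0.2361 0.0768] side [ 91.2627 134.9546] scene [517.1323  36.7628]
B fl S [ 0.5296 -0.0888  0.045 ]
B fr S [ 0.4751 -0.3384  0.045 ]
B rl S [ 0.8594 -0.1564  0.045 ]
B rr S [ 0.8121 -0.3987  0.045 ]
B fr C [ 0.4807 -0.3417  0.045 ]
B fl C [ 0.5357 -0.0898  0.045 ]
B rl C [ 0.8578 -0.1556  0.045 ]
B rr C [ 0.8168 -0.408   0.045 ]
B [ 0.6709 -0.2472 -0.1946] -11.15051927434952 res 0.003924444276690194
pivot [ 0.5286 -0.2191  0.047 ] r 0.5722514723276468 az -22.515296640062413
tip 0.33 [ 0.5267 -0.2291  0.0768] side [298.8444 460.2678] scene [145.7762 161.1327]
tip -0.33 [ 0.5306 -0.2091  0.0768] side [292.4453 441.2145] scene [164.9827 157.6565]
mill base [ 0.6205 -0.0051  0.    ]
salt [0.3678 0.0689 0.    ]
mill C [ 0.6302 -0.0043  0.    ] mill top [ 0.6298 -0.0064  0.162 ]
```

Run:
```python
from h import *
from station import manip
S=manip.get_calibration("side");C=manip.get_calibration("scene")
st=manip.sense();t=st["tcp_pos"]
q1=st["q"][0]; er=np.array([np.cos(q1),np.sin(q1),0]); et=np.array([-er[1],er[0],0])
for dz in (0,.1,.2,.25,.3,.35):
    P=t+[0,0,dz]
    print(dz,(proj(C,P)[0]-[290,0])*4,(proj(S,P)[0]-[60,10])*4)
# joint cap: on plane tangential -0.05: intersect ray (265,160)
n=et
for off in (-.04,-.055,-.07):
    for px in [(265,160),(306,158),(265,118),(237,260),(275,230),(205,230)]:
        o,d=ray(C,(px[0]/4+290-.4,px[1]/4-.4))
        o2=t+n*(off if px in[(265,160),(306,158),(265,118)] else 0); s=((o2-o)@n)/(d@n); X=o+s*d-t
        print(off,px,"radial",X@er,"z",X[2])
```

```text
0 [209.0478 438.8815] [262.7254 465.1508]
0.1 [221.2462 344.9905] [243.1068 379.3609]
0.2 [234.2893 244.9406] [222.3117 287.2051]
0.25 [241.1571 192.4003] [211.4579 238.5734]
0.3 [248.2733 138.0607] [200.2941 188.149 ]
0.35 [255.6523  81.8212] [188.8179 135.8644]
-0.04 (265, 160) radial 0.007199791296745774 z 0.2947818134317314
-0.04 (306, 158) radial 0.043590730626269586 z 0.2964830897540359
-0.04 (265, 118) radial 0.002135271916360055 z 0.33191977393868366
-0.04 (237, 260) radial 0.0027075756609321075 z 0.18691539611335273
-0.04 (275, 230) radial 0.03454741816060749 z 0.2158532690416085
-0.04 (205, 230) radial -0.030912859903366726 z 0.2159737666228112
-0.055 (265, 160) radial 0.00379560233674809 z 0.2997819294656918
-0.055 (306, 158) radial 0.03987368802393114 z 0.3014685798810023
-0.055 (265, 118) radial -0.0012253772679667284 z 0.3366006141741136
-0.055 (237, 260) radial 0.0027075756609321075 z 0.18691539611335273
-0.055 (275, 230) radial 0.03454741816060749 z 0.2158532690416085
-0.055 (205, 230) radial -0.030912859903366726 z 0.2159737666228112
-0.07 (265, 160) radial 0.0003914133767503984 z 0.30478204549965227
-0.07 (306, 158) radial 0.03615664542159259 z 0.30645407000796865
-0.07 (265, 118) radial -0.0045860264522934145 z 0.3412814544095436
-0.07 (237, 260) radial 0.0027075756609321075 z 0.18691539611335273
-0.07 (275, 230) radial 0.03454741816060749 z 0.2158532690416085
-0.07 (205, 230) radial -0.030912859903366726 z 0.2159737666228112
```

Run:
```python
from h import *
from station import manip
S=manip.get_calibration("side");C=manip.get_calibration("scene");W=manip.get_calibration("wrist")
st=manip.sense();t=st["tcp_pos"];Rm=R.from_quat(st["tool_rot"]).as_matrix()
for px in [(145,246),(168,246),(353,246),(376,246),(386,262),(412,298)]:
    for h in (.0,.013):
        print(px,h,(onz(W,px,t[2]+h)-t)@Rm)
for n,p in [("oil",(227,167)),("vin",(192,190)),("salt",(212,236)),("sauce",(358,340)),("plates",(145,160))]: print(n,onz(S,p,0))
s=json.load(open("st.json"))
for k in "AB":
    x,y,a=s[k]; M=np.array([[np.cos(a),-np.sin(a)],[np.sin(a),np.cos(a)]]); piv=np.array([x,y])+M@[-.145,0]
    sgn=-1 if k=="A" else 1
    for yy in (.040,.012):
        T=piv+M@[0,sgn*yy]; u=M@[1,0]
        for i in range(20):
            c=T-.055*u; r=np.hypot(*c); q1=np.arctan2(c[1],c[0])-np.arcsin(.111/r); u=np.array([np.cos(q1),np.sin(q1)])
        sh=np.array([x,y])+M@[-.035,0]
        print(k,yy,"tcp",c,"q1 deg",np.degrees(q1),"r",r,"shade dist",np.linalg.norm(sh-c),"radial",(sh-c)@u,"left",(sh-c)@[-u[1],u[0]], "station x dir",M[:,0])
```

```text
(145, 246) 0.0 [-0.0021  0.0001 -0.0566]
(145, 246) 0.013 [-0.0086 -0.0129 -0.0513]
(168, 246) 0.0 [-0.0021  0.0001 -0.0451]
(168, 246) 0.013 [-0.0086 -0.0129 -0.0409]
(353, 246) 0.0 [-0.0021 -0.0001  0.0476]
(353, 246) 0.013 [-0.0086 -0.0131  0.0433]
(376, 246) 0.0 [-0.0021 -0.0001  0.0591]
(376, 246) 0.013 [-0.0086 -0.0131  0.0537]
(386, 262) 0.0 [ 0.0068 -0.0001  0.065 ]
(386, 262) 0.013 [-0.0005 -0.0131  0.0592]
(412, 298) 0.0 [ 0.0278 -0.0001  0.0809]
(412, 298) 0.013 [ 0.0186 -0.0131  0.0736]
oil [0.5686 0.4618 0.    ]
vin [0.3734 0.3578 0.    ]
salt [0.3695 0.0602 0.    ]
sauce [ 0.6313 -0.5113  0.    ]
plates [0.2255 0.67   0.    ]
A 0.04 tcp [0.4617 0.1782] q1 deg 8.145352782926638 r 0.4948998246283076 shade dist 0.1716300818474989 radial 0.17074440904526528 left 0.017413551468965432 station x dir [ 0.9984 -0.0572]
A 0.012 tcp [0.4638 0.2034] q1 deg 11.024887306090042 r 0.5064226855399321 shade dist 0.1652874084357591 radial 0.16455388534008597 left -0.015554620114014244 station x dir [ 0.9984 -0.0572]
B 0.04 tcp [ 0.4887 -0.1525] q1 deg -29.855657938789832 r 0.5119129279992078 shade dist 0.17203769158212506 radial 0.17201788477187618 left -0.0026104872181094696 station x dir [ 0.9811 -0.1934]
B 0.012 tcp [ 0.4846 -0.1778] q1 deg -32.56184056260502 r 0.5161722835287841 shade dist 0.1643647862566264 radial 0.16178893601078614 left 0.028984877879408705 station x dir [ 0.9811 -0.1934]
```

Run:
```python
import cv2
im=cv2.imread("pics/wrist0.png")
cv2.imwrite("pics/w_f.png",cv2.resize(im[225:384,80:460],None,fx=2,fy=2,interpolation=cv2.INTER_CUBIC)*1)
```

```text
(no output)
```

View pics/w_f.png

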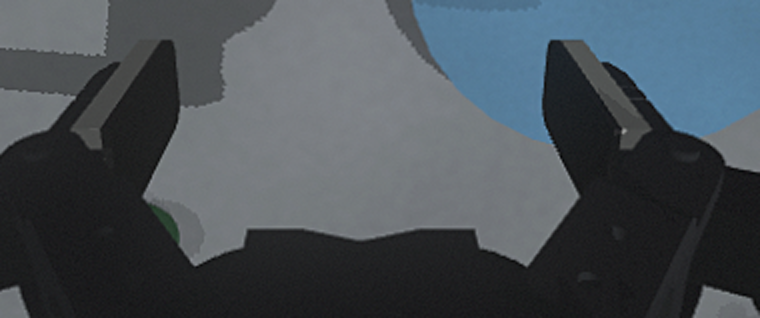

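apply_moves:
  motion:
    - [85,0.5,-0.3,-0.6,0.3]
    - [85,1.4,-0.6,-1.5,0.9]
    - [85,2.5,-0.7,-2.7,1.5]
    - [85,3.6,-0.7,-3.8,2.1]
    - [85,4.7,-0.7,-5.0,2.7]
    - [85,5.8,-0.7,-6.1,3.3]
    - [85,6.9,-0.7,-7.3,3.9]
    - [85,8.0,-0.7,-8.5,4.5]
    - [85,9.1,-0.7,-9.7,5.1]
    - [85,10.2,-0.5,-10.8,5.7]
    - [85,11.0,-0.2,-11.6,6.2]
    - [85,11.2,0,-11.8,6.45]

```text
t: 1.65
tcp_pos: [0.3979, 0.1659, 0.2315]
tool_rot: [-0.538, 0.458, -0.459, 0.538]
force: [-0.0, 0.6, 0.5]
finger_gap: 0.999
```

Run:
```python
from h import *
from station import manip
st=manip.sense();print(st["t"],st["q"],st["tcp_pos"],st["force"]);M=R.from_quat(st["tool_rot"]).as_matrix();print(M)
p=st["tcp_pos"];print("off",np.hypot(p[0],p[1])*np.sin(np.arctan2(p[1],p[0])-st["q"][0]))
W=manip.get_calibration("wrist");im=manip.snapshot("wrist")[:,:,::-1].copy();cv2.imwrite("pics/w1.png",im)
im=manip.snapshot("side")[:,:,::-1].copy();cv2.imwrite("pics/s1.png",im)
np.save("w1E.npy",W["extrinsics"])
```

```text
1.65 [ 0.1348  0.2669  1.8957 -0.0004  0.9786 -0.0248] [0.3979 0.1659 0.2315] [-0.0377  0.6145  0.5287]
[[ 0.1592  0.0004  0.9873]
 [-0.9873 -0.0003  0.1592]
 [ 0.0003 -1.      0.0004]]
off 0.1109051862889324
```

View pics/w1.png

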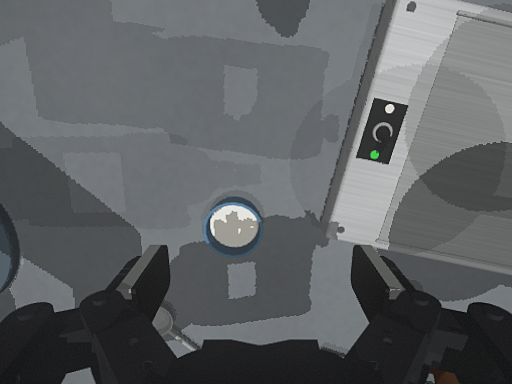

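View pics/s1.png

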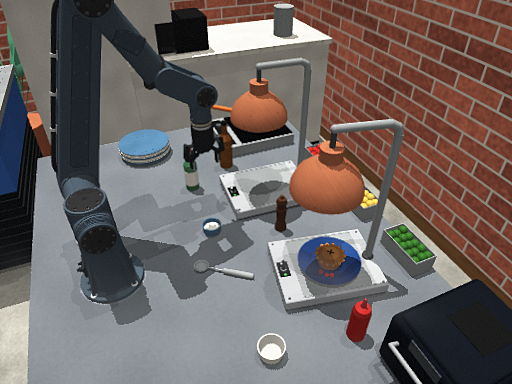

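Run:
```python
from h import *
from station import manip
W=manip.get_calibration("wrist"); print(W["extrinsics"]);S=manip.get_calibration("side")
for n,p,z in [("salt",(233,225),.036),("white",(389,108),.048),("green",(374,155),.048),("pl1",(375,97),.047),("pl2",(408,107),.047),("pl3",(357,158),.047),("pl4",(389,165),.047),("fr corner",(332,237),.045),("screwFL",(411,6),.045),("screwFR",(340,230),.045)]: print(n,onz(W,p,z))
print(onz(S,(212,227),.036))
s=json.load(open("st.json"))
x,y,a=s["A"]; M=np.array([[np.cos(a),-np.sin(a)],[np.sin(a),np.cos(a)]]); print("piv",np.array([x,y])+M@[-.145,0],"fr",np.array([x,y])+M@[-.17,-.13])
im=cv2.imread("pics/w1.png");cv2.imwrite("pics/w1c.png",cv2.resize(im[70:270,310:470],None,fx=3.5,fy=3,interpolation=cv2.INTER_CUBIC))
```

```text
[[ 0.9868 -0.1556 -0.0456  0.3857]
 [ 0.1621  0.9455  0.2823  0.24  ]
 [-0.0008 -0.286   0.9582  0.3726]
 [ 0.      0.      0.      1.    ]]
salt [0.3771 0.096  0.036 ]
white [0.5148 0.2524 0.048 ]
green [0.5128 0.2039 0.048 ]
pl1 [0.4985 0.2605 0.047 ]
pl2 [0.5337 0.2564 0.047 ]
pl3 [0.4964 0.1978 0.047 ]
pl4 [0.5317 0.1959 0.047 ]
fr corner [0.4917 0.1037 0.045 ]
screwFL [0.51   0.3434 0.045 ]
screwFR [0.4988 0.1136 0.045 ]
[0.3753 0.0696 0.036 ]
piv [0.5184 0.2259] fr [0.486  0.0976]
```

View pics/w1c.png

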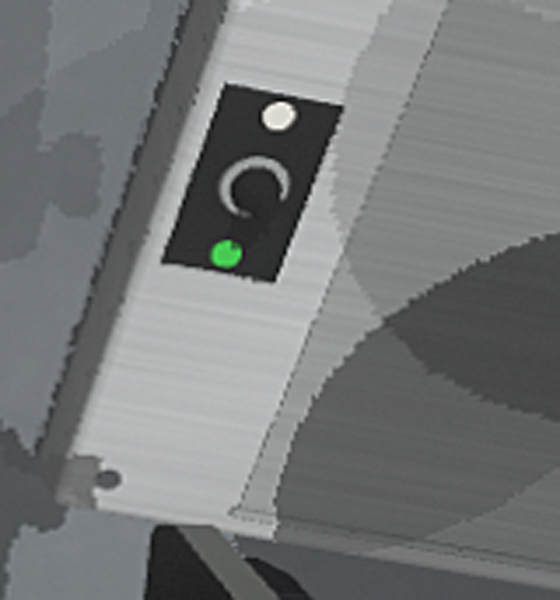

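apply_moves:
  motion:
    - [85,0,0.5,0,0]
    - [85,0,1.5,0,0]
    - [85,0,2.7,0,0]
    - [85,0,3.9,0,0]
    - [85,0,5.0,0,0]
    - [85,0,5.7,0,0]
    - [85,0,6.0,0,0]
    - [85,0,6.0,0.4,0]
    - [85,0,6.0,1.0,0]
    - [85,0,6.0,1.6,0]
    - [85,0,6.0,2.1,0]
    - [85,0,6.0,2.2,0]

```text
t: 3.25
tcp_pos: [0.4648, 0.1794, 0.0521]
tool_rot: [-0.539, 0.456, -0.458, 0.541]
force: [-0.2, 0.2, -0.6]
finger_gap: 0.996
```

```bash
cat > look.py <<'E'
import sys
from h import *
from station import manip
k=sys.argv[1]
st=manip.sense();print(st["t"],st["q"],st["tcp_pos"],st["force"]);M=R.from_quat(st["tool_rot"]).as_matrix();print(M[:2])
for n in sys.argv[2:]:
    im=manip.snapshot(n)[:,:,::-1].copy();cv2.imwrite(f"pics/{n[0:2]}{k}.png",im)
E
python3 look.py 2 wrist side scene
python3 - <<'E'
import cv2
im=cv2.imread("pics/si2.png");cv2.imwrite("pics/si2c.png",cv2.resize(im[70:270,140:340],None,fx=3,fy=3,interpolation=cv2.INTER_CUBIC))
im=cv2.imread("pics/sc2.png");cv2.imwrite("pics/sc2c.png",cv2.resize(im[80:280,220:420],None,fx=3,fy=3,interpolation=cv2.INTER_CUBIC))
E
```

```text
3.25 [ 0.1436  0.6624  1.8894  0.      0.5864 -0.0228] [0.4648 0.1794 0.0521] [-0.1937  0.2471 -0.6348]
[[ 0.1656  0.0034  0.9862]
 [-0.9862  0.0005  0.1656]]
```

View pics/wr2.png

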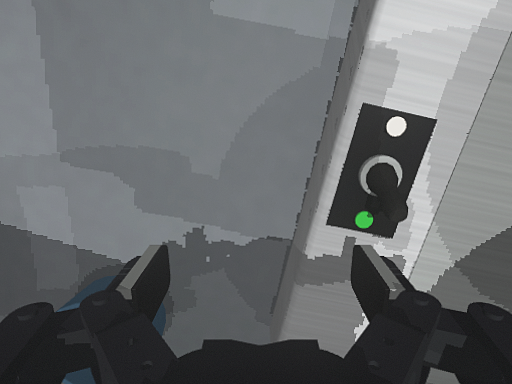

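View pics/si2c.png

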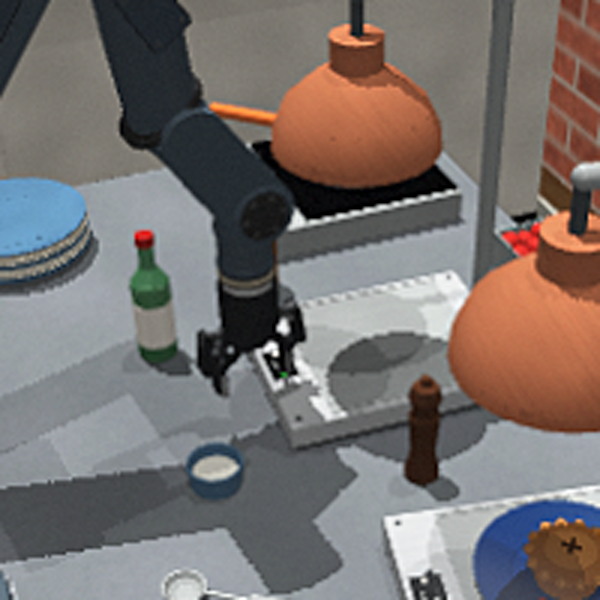

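View pics/sc2c.png

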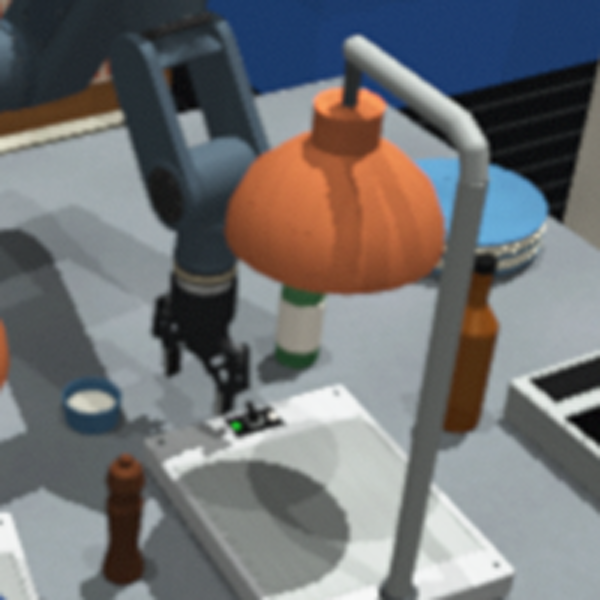

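Run:
```python
from h import *
from station import manip
W=manip.get_calibration("wrist");st=manip.sense();t=st["tcp_pos"];M=R.from_quat(st["tool_rot"]).as_matrix()
for n,p,z in [("tip",(396,210),.076),("base",(381,180),.05),("white",(396,126),.048),("green",(364,220),.048),("ring",(381,177),.049),("fing in",(353,246),.066),("fing out",(376,246),.066)]:
    X=onz(W,p,z); print(n,X,"tool",(X-t)@M)
```

```text
tip [0.511  0.2189 0.076 ] tool [-0.0313 -0.0246  0.0549]
base [0.5132 0.225  0.05  ] tool [-0.0369  0.0014  0.058 ]
white [0.5137 0.2503 0.048 ] tool [-0.0619  0.0034  0.0628]
green [0.5114 0.2032 0.048 ] tool [-0.0158  0.0034  0.0526]
ring [0.5132 0.2262 0.049 ] tool [-0.0382  0.0024  0.0582]
fing in [0.5022 0.1963 0.066 ] tool [-0.0105 -0.0146  0.0424]
fing out [0.5123 0.198  0.066 ] tool [-0.0105 -0.0146  0.0527]
```

apply_moves:
  motion:
    - [85,0,0,0.17,0]
    - [85,-0.2,0,0.21,0]
    - [85,-0.4,0,0.26,0]
    - [85,-0.55,0,0.29,0]
    - [85,-0.65,0,0.32,0]
    - [85,-0.75,0,0.34,0]
    - [85,-0.8,0,0.35,0]
    - [85,-0.85,0,0.36,0]
    - [85,-0.85,0,0.36,0]

```text
t: 4.53
tcp_pos: [0.4692, 0.2061, 0.0513]
tool_rot: [-0.54, 0.457, -0.457, 0.54]
force: [0.4, -0.5, -0.7]
finger_gap: 0.99
```

```bash
python3 look.py 3 wrist side
python3 - <<'E'
import cv2
im=cv2.imread("pics/si3.png");cv2.imwrite("pics/si3c.png",cv2.resize(im[70:270,140:340],None,fx=3,fy=3,interpolation=cv2.INTER_CUBIC))
E
```

```text
4.525 [0.1956 0.6741 1.8514 0.0002 0.6159 0.0289] [0.4692 0.2061 0.0513] [ 0.3586 -0.5227 -0.7092]
[[ 0.1657  0.0002  0.9862]
 [-0.9862  0.0001  0.1657]]
```

View pics/wr3.png

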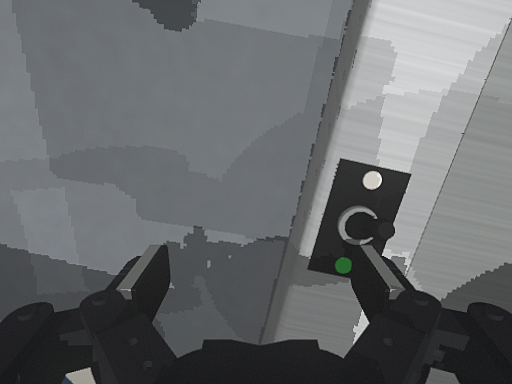

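View pics/si3c.png

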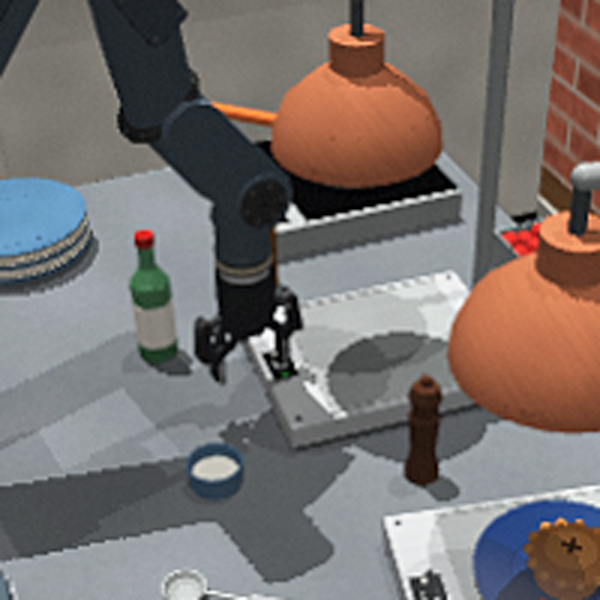

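Run:
```python
from h import *
from station import manip
W=manip.get_calibration("wrist");st=manip.sense();t=st["tcp_pos"];M=R.from_quat(st["tool_rot"]).as_matrix();print(t)
for n,p,z in [("tip",(388,229),.077),("ring",(357,226),.049),("white",(372,180),.048),("green",(344,265),.048),("fing in",(353,246),.066)]:
    X=onz(W,p,z); print(n,X,"tool",(X-t)@M)
pv=onz(W,(358,222.5),.048)
for a in (.33,0,-.33):
    y=np.array([.057,.998,0]); print(a,proj(W,pv-y*.0315*np.sin(a)+[0,0,.0315*np.cos(a)-.001])[0])
im=cv2.imread("pics/wr3.png");cv2.imwrite("pics/wr3c.png",cv2.resize(im[150:300,290:430],None,fx=4,fy=4,interpolation=cv2.INTER_CUBIC))
```

```text
[0.4691 0.206  0.0513]
tip [0.5167 0.2378 0.077 ] tool [-0.0236 -0.0257  0.0522]
ring [0.5153 0.2269 0.049 ] tool [-0.013   0.0023  0.0491]
white [0.5168 0.2509 0.048 ] tool [-0.0365  0.0033  0.0545]
green [0.5146 0.2041 0.048 ] tool [0.0094 0.0033 0.0445]
fing in [0.5092 0.2234 0.066 ] tool [-0.0105 -0.0147  0.0424]
0.33 [371.402 270.573]
0 [380.8818 251.0712]
-0.33 [387.6394 226.7357]
```

View pics/wr3c.png

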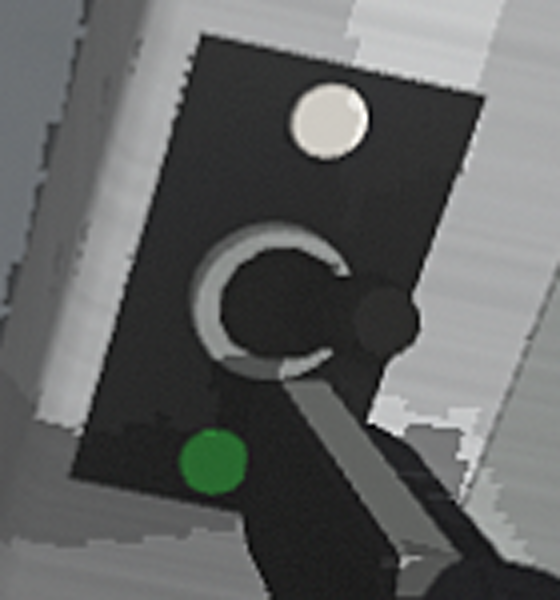

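apply_moves:
  motion:
    - [85,0.3,0,0,0]
    - [85,0.9,0,-0.1,0]
    - [85,0.9,0,-0.9,0]
    - [85,0.9,0,-1.9,0]
    - [85,0.9,-0.3,-2.5,0]
    - [85,1.2,-1.5,-2.7,0.2]
    - [85,2.2,-3.0,-2.8,0.7]
    - [85,3.6,-4.2,-2.9,1.3]
    - [85,5.2,-4.9,-2.9,2.0]
    - [85,6.8,-5.0,-3.0,2.7]
    - [85,8.4,-5.0,-3.0,3.3]
    - [85,9.6,-5.0,-3.0,3.8]

```text
t: 6.12
tcp_pos: [0.4275, -0.096, 0.2015]
tool_rot: [0.36, -0.608, 0.609, -0.36]
force: [0.3, 0.3, -0.1]
finger_gap: 0.994
```

apply_moves:
  motion:
    - [85,0.3,0,0.2,0.1]
    - [85,0.62,0,0.43,0.24]
    - [85,0.62,0,0.43,0.24]

```text
t: 6.5
tcp_pos: [0.4302, -0.1155, 0.2012]
tool_rot: [-0.349, 0.615, -0.615, 0.349]
force: [0.1, 0.6, 0.8]
finger_gap: 0.995
```

```bash
python3 look.py 4 wrist scene
```

```text
6.5 [-0.5142  0.3356  1.9002  0.0002  0.9063  0.0247] [ 0.4302 -0.1155  0.2012] [0.0918 0.6239 0.7892]
[[-0.5133 -0.0003  0.8582]
 [-0.8582  0.0004 -0.5133]]
```

View pics/wr4.png

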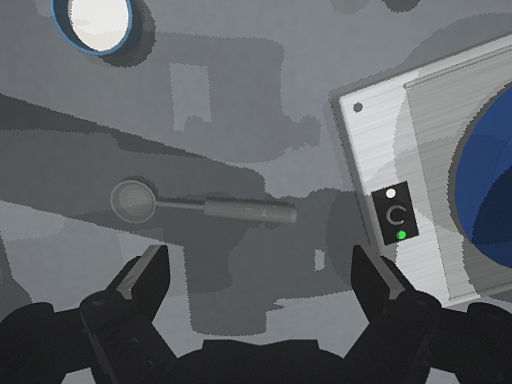

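View pics/sc4.png

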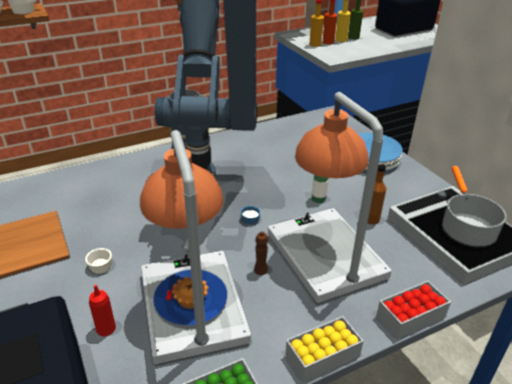

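Run:
```python
from h import *
from station import manip
W=manip.get_calibration("wrist");st=manip.sense();t=st["tcp_pos"];M=R.from_quat(st["tool_rot"]).as_matrix();print(t)
P={}
for n,p,z in [("white",(390.5,193.5),.048),("green",(401,235),.048),("FLcorner",(340,98),.045),("FRcorn",(384,0),.045),("c1",(371,192),.047),("c2",(409,182),.047),("c3",(418,236),.047),("c4",(384,245),.047)]:
    X=onz(W,p,z); P[n]=X; print(n,X,"tool",(X-t)@M)
pv=(P["white"]+P["green"])/2; print("piv dots",pv,"plate",np.mean([P[k] for k in("c1","c2","c3","c4")],0))
pv=pv[:2]; 
d=(P["white"]-P["green"])[:2]; print("yaw",np.degrees(np.arctan2(-d[0],d[1])))
a=np.radians(-11.2); sx=np.array([np.cos(a),np.sin(a)]); sy=np.array([-sx[1],sx[0]])
z=M[:2,2];x=M[:2,0]
# TCP so finger outer (tool z .0527) reaches pivot station-x +1mm, finger centre at +.040
for yy in (.040,.013):
    c=pv+sy*yy+sx*.001-.0527*z
    sh=pv+.110*sx; q1=np.arctan2(c[1],c[0])-np.arcsin(.111/np.hypot(*c)); er=np.array([np.cos(q1),np.sin(q1)])
    D=c-t[:2]; print(yy,"tcp",c,"units x,z",D@x/.03,D@z/.03,"q1",np.degrees(q1),"radial clr",(sh-c)@er-.145,"dist clr",np.linalg.norm(sh-c)-.145)
```

```text
[ 0.43   -0.1146  0.2012]
white [ 0.5327 -0.1939  0.048 ] tool [0.0156 0.1531 0.1291]
green [ 0.5236 -0.2405  0.048 ] tool [0.0602 0.153  0.1451]
FLcorner [ 0.5312 -0.0876  0.045 ] tool [-0.0749  0.1561  0.0733]
FRcorn [ 0.5975 -0.0363  0.045 ] tool [-0.153   0.1561  0.104 ]
c1 [ 0.5171 -0.1831  0.047 ] tool [0.0143 0.1541 0.1101]
c2 [ 0.5532 -0.1928  0.047 ] tool [0.0041 0.154  0.1461]
c3 [ 0.5383 -0.251   0.047 ] tool [0.0618 0.154  0.1631]
c4 [ 0.5041 -0.2426  0.047 ] tool [0.0721 0.154  0.1294]
piv dots [ 0.5282 -0.2172  0.048 ] plate [ 0.5282 -0.2174  0.047 ]
yaw -11.099123231370866
0.04 tcp [ 0.4916 -0.1512] units x,z -0.004811552324716223 2.3909877828793085 q1 -29.553500445439436 radial clr 0.02373797256912588 dist clr 0.02380601573238708
0.013 tcp [ 0.4864 -0.1777] units x,z 0.8430254929216472 2.6929349609020243 q1 -32.44168720720236 radial clr 0.013982937300067305 dist clr 0.016585005401290515
```

apply_moves:
  motion:
    - [85,0,0.5,0,0]
    - [85,0,1.6,0,0]
    - [85,0,2.9,0,0]
    - [85,0,4.1,0,0]
    - [85,0,4.8,0,0]
    - [85,0,5.0,0,0]
    - [85,0,5.0,0.5,0]
    - [85,0,5.0,1.2,0]
    - [85,0,5.0,1.9,0]
    - [85,0,5.0,2.3,0]
    - [85,0,5.0,2.4,0]
    - [85,0,5.0,2.4,0]

```text
t: 8.1
tcp_pos: [0.4919, -0.1522, 0.0515]
tool_rot: [-0.349, 0.615, -0.615, 0.349]
force: [0.7, 0.3, 0.8]
finger_gap: 0.995
```

```bash
python3 look.py 5 wrist side
python3 - <<'E'
import cv2
im=cv2.imread("pics/si5.png");cv2.imwrite("pics/si5c.png",cv2.resize(im[100:310,200:400],None,fx=2.8,fy=2.8,interpolation=cv2.INTER_CUBIC))
E
```

```text
8.1 [-0.5173  0.6754  1.8446 -0.      0.6221  0.0214] [ 0.4919 -0.1522  0.0515] [0.73   0.3407 0.8074]
[[-0.513  -0.0004  0.8584]
 [-0.8584  0.0002 -0.513 ]]
```

View pics/wr5.png

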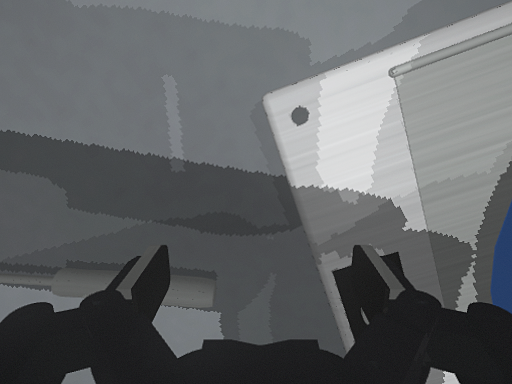

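View pics/si5c.png

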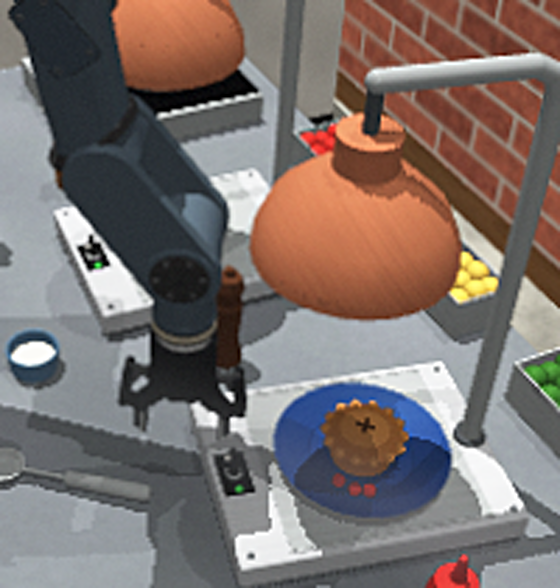

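apply_moves:
  motion:
    - [85,0.2,0,0.07,0]
    - [85,0.4,0,0.14,0]
    - [85,0.55,0,0.2,0]
    - [85,0.65,0,0.23,0]
    - [85,0.75,0,0.27,0]
    - [85,0.8,0,0.29,0]
    - [85,0.86,0,0.31,0]
    - [85,0.86,0,0.31,0]

```text
t: 9.2
tcp_pos: [0.4872, -0.1799, 0.0514]
tool_rot: [0.349, -0.615, 0.615, -0.349]
force: [0.7, 1.9, 1.6]
finger_gap: 0.999
```

```bash
python3 look.py 6 side
python3 - <<'E'
from h import *
from station import manip
S=manip.get_calibration("side")
pv=np.array([.5282,-.2173,.047]); sy=np.array([.193,.981,0])
for a in (.33,0,-.33): print(a,(proj(S,pv-sy*.0315*np.sin(a)+[0,0,.0315*np.cos(a)])[0]-[240,220])*7)
for k in "06":
  im=cv2.imread(f"pics/si{k}.png" if k=="6" else "pics/side0.png");cv2.imwrite(f"pics/si{k}c.png",cv2.resize(im[220:300,240:330],None,fx=7,fy=7,interpolation=cv2.INTER_CUBIC))
E
```

```text
9.2 [-0.5688  0.6785  1.8344 -0.0006  0.6279 -0.0294] [ 0.4872 -0.1799  0.0514] [0.734  1.9107 1.5676]
[[-0.5132  0.0006  0.8582]
 [-0.8582 -0.0008 -0.5132]]
0.33 [310.3819 312.9013]
0 [304.9216 293.7092]
-0.33 [299.2119 279.6278]
```

View pics/si6c.png

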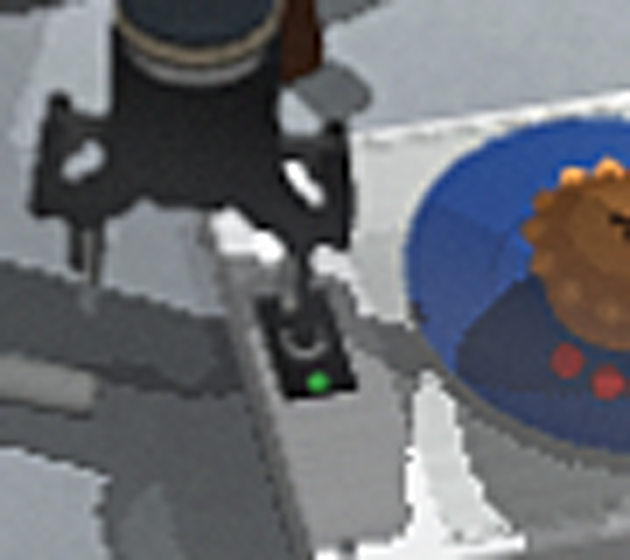

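View pics/si6.png

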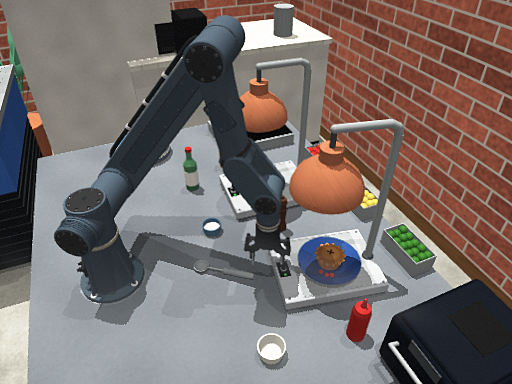

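apply_moves:
  motion:
    - [85,-0.3,0,-0.1,0]
    - [85,-0.9,0,-0.3,0]
    - [85,-0.9,0,-1.2,0]
    - [85,-0.9,0,-2.2,0]
    - [85,-0.9,-0.5,-2.8,0]
    - [85,-0.9,-2.0,-2.8,0]
    - [85,-0.9,-3.0,-2.8,0]
    - [85,-0.9,-3.0,-2.8,0]

```text
t: 10.25
tcp_pos: [0.4302, -0.1129, 0.1432]
tool_rot: [0.348, -0.613, 0.617, -0.35]
force: [-0.1, -0.4, 0.3]
finger_gap: 0.997
```

```bash
python3 look.py 7 wrist side
python3 - <<'E'
from h import *
from station import manip
W=manip.get_calibration("wrist");S=manip.get_calibration("side")
pv=np.array([.5282,-.2173,.047]); sy=np.array([.193,.981,0])
for a in (.33,0,-.33):
    T=pv-sy*.0315*np.sin(a)+[0,0,.0315*np.cos(a)]
    print(a,"wrist",proj(W,T)[0],"base",proj(W,pv)[0],"side",(proj(S,T)[0]-[240,220])*7)
im=cv2.imread("pics/si7.png")
cv2.imwrite("pics/si7c.png",np.hstack([cv2.resize(im[235:295,250:310],None,fx=6,fy=6,interpolation=cv2.INTER_CUBIC),cv2.resize(im[160:220,205:265],None,fx=6,fy=6,interpolation=cv2.INTER_CUBIC)]))
im=cv2.imread("pics/wr7.png")
cv2.imwrite("pics/wr7c.png",cv2.resize(im[150:310,340:500],None,fx=3.5,fy=3.5,interpolation=cv2.INTER_CUBIC))
E
```

```text
10.25 [-0.5088  0.439   1.9645 -0.0001  0.7325  0.0291] [ 0.4302 -0.1129  0.1432] [-0.0536 -0.427   0.2781]
[[-0.5122  0.0048  0.8588]
 [-0.8588 -0.0028 -0.5122]]
0.33 wrist [452.2522 270.8012] base [428.4097 241.3357] side [310.3819 312.9013]
0 wrist [451.139  260.3224] base [428.4097 241.3357] side [304.9216 293.7092]
-0.33 wrist [447.2123 247.2685] base [428.4097 241.3357] side [299.2119 279.6278]
```

View pics/wr7c.png

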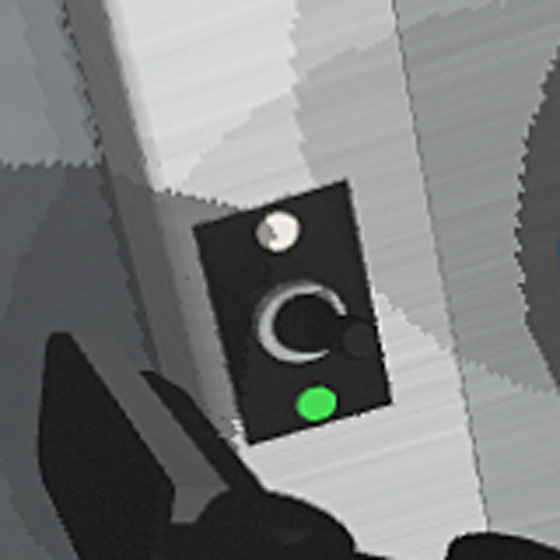

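View pics/si7.png

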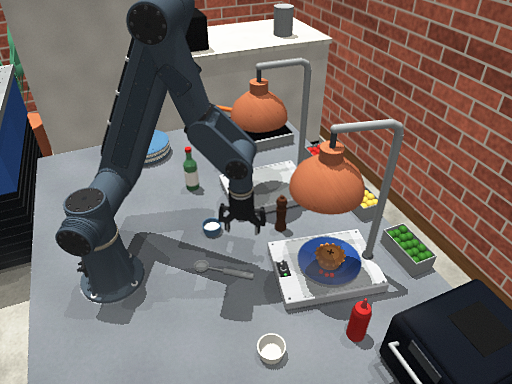

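View pics/si7c.png

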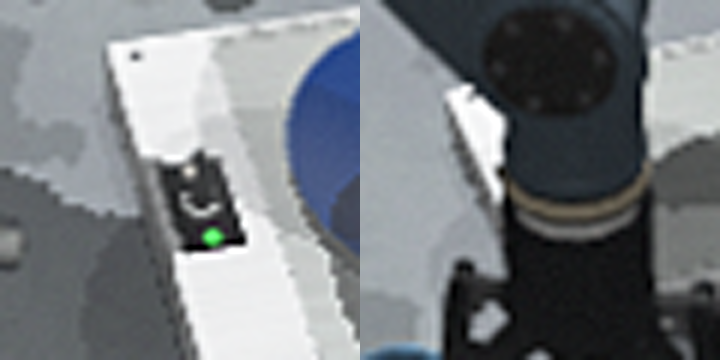

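apply_moves:
  motion:
    - [85,0,1.0,0,0]
    - [85,0,2.4,0,0]
    - [85,0,3.0,0.4,0]
    - [85,0,3.0,1.4,0]
    - [85,0,3.0,2.3,0]
    - [85,0,3.0,2.63,0]
    - [85,0.25,3.0,2.72,0]
    - [85,0.5,3.0,2.81,0]
    - [85,0.7,3.0,2.88,0]
    - [85,0.85,3.0,2.93,0]
    - [85,0.95,3.0,2.97,0]
    - [85,0.95,3.0,2.97,0]

```text
t: 11.85
tcp_pos: [0.4914, -0.1844, 0.0516]
tool_rot: [0.348, -0.614, 0.616, -0.349]
force: [-0.1, 0.2, -0.2]
finger_gap: 0.993
```

```bash
python3 look.py 8 side wrist
python3 - <<'E'
import cv2
im=cv2.imread("pics/si8.png");cv2.imwrite("pics/si8c.png",cv2.resize(im[160:300,240:380],None,fx=4,fy=4,interpolation=cv2.INTER_CUBIC))
E
```

```text
11.85 [-0.5719  0.6815  1.8218 -0.0005  0.6354 -0.0321] [ 0.4914 -0.1844  0.0516] [-0.1081  0.2259 -0.2026]
[[-0.5136  0.0022  0.858 ]
 [-0.858  -0.0018 -0.5136]]
```

View pics/si8c.png

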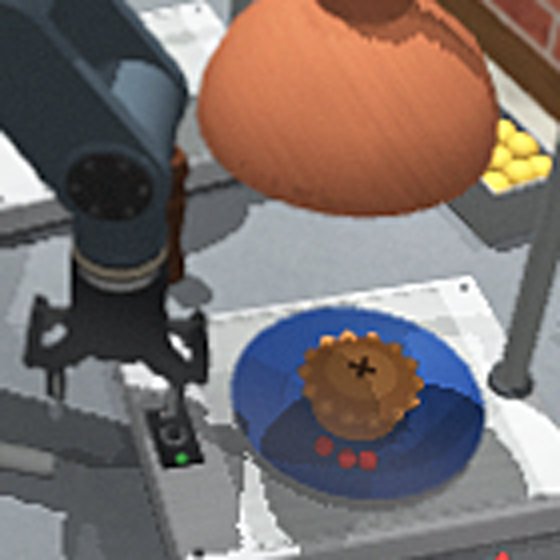

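apply_moves:
  motion:
    - [85,-0.3,0,-0.1,0]
    - [85,-0.9,0,-0.3,0]
    - [85,-0.9,0,-1.2,0]
    - [85,-0.9,0,-2.2,0]
    - [85,-0.9,-0.5,-2.9,0]
    - [85,-0.9,-2.0,-2.9,0]
    - [85,-0.9,-3.0,-2.9,0]
    - [85,-0.9,-3.0,-2.9,0]

```text
t: 12.95
tcp_pos: [0.4312, -0.1149, 0.1432]
tool_rot: [0.348, -0.613, 0.616, -0.35]
force: [0.1, -0.2, 0.6]
finger_gap: 0.998
```

```bash
python3 look.py 9 wrist side
python3 - <<'E'
import cv2
im=cv2.imread("pics/wr9.png")
a=cv2.resize(im[150:310,340:500],None,fx=3,fy=3,interpolation=cv2.INTER_CUBIC)
im=cv2.imread("pics/si9.png")
b=cv2.resize(im[240:300,250:290],None,fx=7,fy=8,interpolation=cv2.INTER_CUBIC)
import numpy as np
cv2.imwrite("pics/wr9c.png",np.hstack([a,b]))
E
```

```text
12.95 [-0.5119  0.4405  1.9608  0.0002  0.7349  0.0253] [ 0.4312 -0.1149  0.1432] [ 0.099  -0.2489  0.5854]
[[-0.5119  0.0048  0.8591]
 [-0.8591 -0.0025 -0.5118]]
```

View pics/wr9c.png

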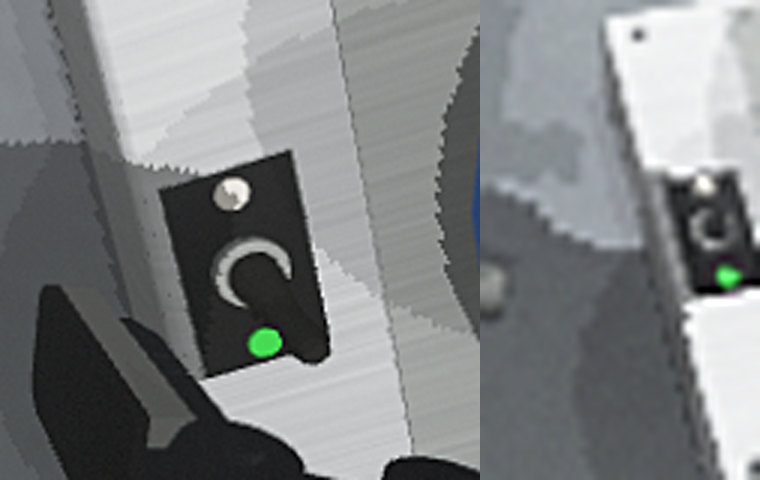

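View pics/si9.png

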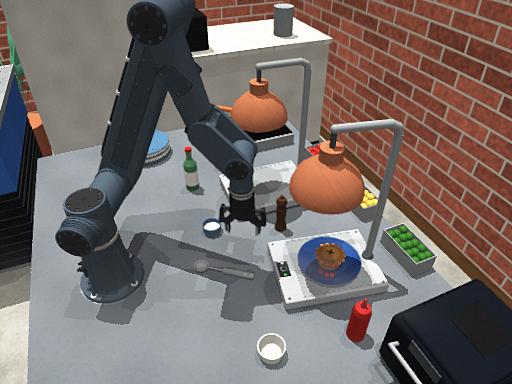

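apply_moves:
  motion:
    - [85,0,-0.5,-0.2,0]
    - [85,0,-1.5,-0.5,0]
    - [85,0,-2.0,-0.7,0]
    - [85,0,-2.0,-0.7,0]
    - [85,0,-2.0,-0.7,0]

```text
t: 13.68
tcp_pos: [0.4114, -0.1045, 0.2008]
tool_rot: [-0.349, 0.615, -0.615, 0.349]
force: [0.2, 0.3, -0.7]
finger_gap: 0.992
```

```bash
python3 look.py 10 scene
python3 - <<'E'
from h import *
from station import manip
C=manip.get_calibration("scene")
im0=cv2.imread("pics/scene0.png");im=cv2.imread("pics/sc10.png")
f=lambda im,x,y:cv2.resize(im[y:y+40,x:x+50],None,fx=7,fy=7,interpolation=cv2.INTER_CUBIC)
cv2.imwrite("pics/sc10c.png",np.vstack([np.hstack([f(im0,280,195),f(im0,155,240)]),np.hstack([f(im,280,195),f(im,155,240)])]))
for n,pv,a,o in [("A",[.5145,.2268,.047],-.0573,(280,195)),("B",[.5282,-.2173,.047],-.1946,(155,240))]:
    for t in (.33,-.33): print(n,t,(proj(C,np.array(pv)-np.array([-np.sin(a),np.cos(a),0])*.0315*np.sin(t)+[0,0,.0298])[0]-o)*7,(proj(C,np.array(pv))[0]-o)*7)
E
```

```text
13.675 [-0.5133  0.3104  1.9474  0.      0.885   0.0257] [ 0.4114 -0.1045  0.2008] [ 0.2202  0.2947 -0.6932]
[[-0.5132 -0.001   0.8582]
 [-0.8582  0.0006 -0.5132]]
A 0.33 [158.5049 128.8542] [172.6482 171.4056]
A -0.33 [195.437  118.7956] [172.6482 171.4056]
B 0.33 [180.4989 107.0493] [208.5836 152.4562]
B -0.33 [226.8174  98.6695] [208.5836 152.4562]
```

View pics/sc10c.png

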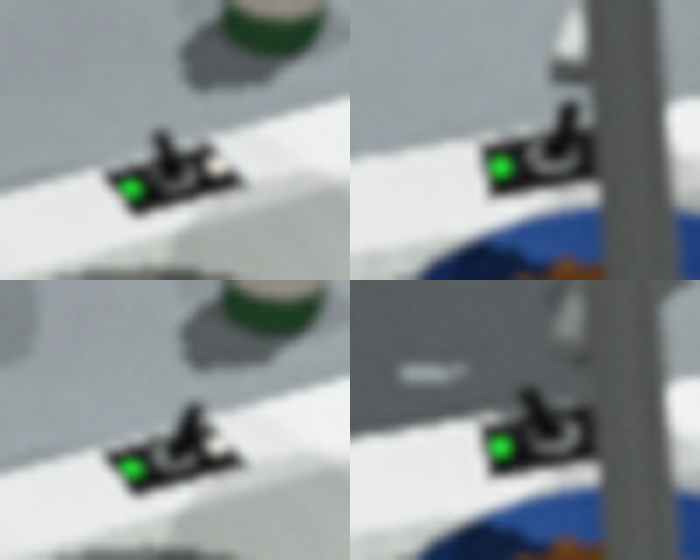

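View pics/sc10.png

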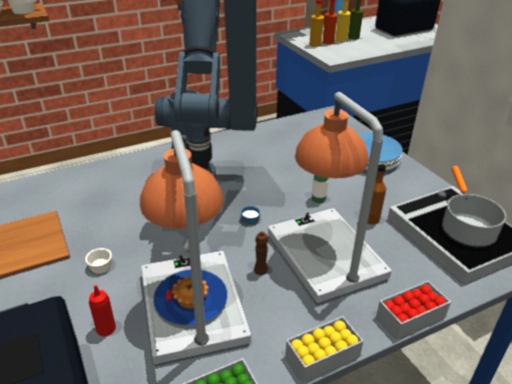

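The before and after crops show both bats reversed. A leans to the white dot (OFF) and B leans to the green dot (ON). Nothing else in the picture has moved.

```bash
python3 -c "
from station import manip
print(manip.sense()['force']);print(manip.sign_off())"
```

```text
[ 0.40106628 -0.5202812  -0.1915555 ]
the job is handed in; nothing more can be done
None
```

Both switches are flipped: the lamp over the pie (B) is on and the lamp over the empty deck (A) is off. I handed the job in at about 13.7 s of the 58 s allowed.

- **How I pushed them:** the move interface has no lean, so I kept the tool upright. I opened the jaws in line with the arm and pushed each bat sideways with the front finger, which kept the wrist out in front of the hot rims. I worked out about 10 mm of clearance to each shade and saw no contact.
- **What went wrong:** the first push on B slid past the bat and it stayed off, which the wrist picture showed. A second push about 4 mm further in flipped it.
- **Last checks:** the final scene picture shows bat A leaning to the white dot and bat B to the green dot, the reverse of the start. The plate and the other items look unmoved. The arm was clear of everything, with only noise-level force (under 1 N).
- **Disagreements:** two views of the salt pot differed by about 26 mm in y. I left that unresolved because the fingertips stayed above the pot. The two estimates of pivot A differed by 3–4 mm, and I used the wrist camera's.

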